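# Feel the platter's rim for sharp specks

## Task

Feel the rim of the fired platter for sharp specks: rest the closed fingertips, pointing down, lightly on the rim beside the star and stroke along the rim, the short way round, until you are beside the crescent, without coming off the rim on the way; then lift clear. Only touch it gently: do not tip, turn, shift or pick up the platter, keep off its painted middle, and leave the jar, glass, brush and tape roll alone.

Things in the scene. Friction and masses are not known exactly. Their poses are not given: they have to be found in the camera images.
- platter: Round grey-brown stoneware platter, 202 mm wide, 25 mm high, 0.9 kg, loose on the stand's head. Origin: centre of underside, z up. Rim: a round bead 12 mm wide, its top a circle of 95 mm radius 25 mm above the origin; the floor inside is 11 mm below the rim top. Painted rosette of 45 mm radius in the middle: keep contact outside 60 mm radius. White star and crescent: see rim_0, rim_6
- rim_0 (a point): Point on the top of the platter's rim, beside the white eight-pointed star (34 mm) that lies on the floor inside the rim: start of the stroke. At -66 degrees from the platter x axis (counterclockwise from above is positive). Points are 22 degrees (36 mm) apart. The place of touch is taken as the point midway between the two fingers, so keep them closed.
- rim_1 (a point): Point on the top of the platter's rim, 22 degrees along the stroke from the star. Points are 22 degrees (36 mm) apart. The place of touch is taken as the point midway between the two fingers, so keep them closed.
- rim_2 (a point): Point on the top of the platter's rim, 44 degrees along the stroke from the star. Points are 22 degrees (36 mm) apart. The place of touch is taken as the point midway between the two fingers, so keep them closed.
- rim_3 (a point): Point on the top of the platter's rim, 66 degrees along the stroke from the star. Points are 22 degrees (36 mm) apart. The place of touch is taken as the point midway between the two fingers, so keep them closed.
- rim_4 (a point): Point on the top of the platter's rim, 88 degrees along the stroke from the star. Points are 22 degrees (36 mm) apart. The place of touch is taken as the point midway between the two fingers, so keep them closed.
- rim_5 (a point): Point on the top of the platter's rim, 110 degrees along the stroke from the star. Points are 22 degrees (36 mm) apart. The place of touch is taken as the point midway between the two fingers, so keep them closed.
- rim_6 (a point): Point on the top of the platter's rim, beside the white crescent (30 mm) that lies on the floor inside the rim: end of the stroke. At +66 degrees from the platter x axis, so the stroke runs counterclockwise seen from above, through the x axis. Points are 22 degrees (36 mm) apart. The place of touch is taken as the point midway between the two fingers, so keep them closed.
- stand: Dark steel decorating stand, foot 124 mm across, standing on the board (board top is 18 mm above the table); fixed. Origin: centre of its underside. The platter's underside is 56 mm above this origin at rest.
- head (a joint): Sprung disc (152 mm) of the stand, carrying the platter: 0 at rest, grows as it is pushed straight down, stop at 0.015 m. It begins to give at 1 to 2 N on the platter, takes 2.5 N more per 10 mm, and springs back. It stays level when pressed lightly at the rim; much over 20 N there would tip the platter.
- jar: White jar with blue screw cap, 68 mm across, 85 mm high, standing on the board. Origin: centre of its underside. Leave alone.
- glass: Clear drinking glass, 66 mm across, 90 mm high, on the board. Origin: centre of its underside. Leave alone.
- brush: Flat brush 170 mm long lying on the board along its x axis. Leave alone.
- tape: Roll of paper tape, 54 mm across, 18 mm high, lying on the board. Origin: centre of its underside. Leave alone.

How it is judged:
By the outcome, as a careful person would: the job done as asked, in the order asked, and still so for the second after the job is handed in, with the robot touching nothing.
It also fails if it takes over 48 s, if anything falls off the work surface, if the arm or the gripper's body presses on something with over 40 N, if the wrist force passes 120 N, or if a joint passes its speed limit or range.

## Robot

A 7-joint arm with a two-finger parallel gripper is mounted at the origin on the work surface. World frame = base frame: x ahead of the robot, y to its left, z up, the work surface at z = 0. Lengths are in m, angles in rad, forces in N, time in s.
With the tool pointing down it reaches from about 0.4 to 0.875 m from the base axis. Payload 19.3 kg.
Tool frame: the origin (TCP) lies at the very end of the fingers, on their centre line; the grasp point (between the pads) lies bot.pinch_z behind it (bot.pinch_z is the distance from the TCP to the grasp point, in m); z points along the fingers, y is the line along which they close (so a half turn about z gives the same grasp; the last joint's range is limited). The gripper opens to 85 mm and grips with 20 to 120 N. Pads are 22 mm wide; open, the fingers measure 114 mm over their backs; the gripper's body (76 mm by 85 mm) begins 54 mm behind the grasp point. The pads swing forward as they close: fully open they stand 13 mm farther back than shut.
Start: joints at [-1.208, 0.521, -0.036, 1.599, 0.021, 1.021, -0.113], TCP at [0.262, 0.567, 0.231] pointing down, gripper open.
Joint ranges: [-2.91, 2.91], [-0.3, 2.13], [-1.5, 1.42], [0.17, 2.43], [-1.26, 4.41], [0.16, 1.93], [-2.52, 2.52]. Speed limits (rad/s): [1.89, 1.89, 2.39, 2.39, 3.01, 3.01, 3.01].

## Interface

Orientations are given as [roll, pitch, yaw] about the fixed x, y, z axes, in that order (R = Rz(yaw) Ry(pitch) Rx(roll)).
In Python, from workcell import bot, grab_frame, ticket gives the robot as it stands.
- The arm moves only by the tool arm_command, never from a script. Its argument "commands" is a list of rows, each a list of 3 entries, a list of its own where there are three numbers: the shift along the world's x, y, z in mm, then the turn about the world's z in rad, then the gripper command: -1 is fully open, 1 is shut, values between are in proportion. In form: [[[tx, ty, tz], roll, fingers], ...]. A call has 1 to 20 rows; each row shifts and turns the commanded pose from where the row before left it; what a row does not reach is not made up. A row lasts 1/10 s, in which the tool goes at most 50 mm and 8.59 degrees, less where a joint would pass 70% of its speed; a pose out of reach is approached as far as the arm can. A call with a gripper value outside its range is refused whole. The fingers move at their own pace and stop on an object; "newtons" is the grip in N (left out, the last holds). Time passes only in rows, so rows that do not move let the fingers close. It gives the time, the measured TCP pose, the force, the opening and the grip force at its end, in the units of the state.
- bot.observe(): the state, without advancing time (a new reading comes with each control period).
- grab_frame(name): name is "scene" or "top"; returns a dict with "image" (480x640x3 uint8, red, green, blue), "vertical_fov" (degrees; the focal length in pixels is half the picture's height over the tangent of half this angle, whatever the lens; pixels are square), "cx", "cy" (the principal point, pixels), "R" (3x3) and "t" (3): a world point X has camera coordinates R X + t. Camera axes: x right, y down, z forward; pixel columns grow to the right and rows downward; lengths in m; the calibration is good to about 2 mm. A picture is of the moment at which its call begins. There is no depth.
- ticket.job_done(): hands the job in; it is judged then, once.
The state is a dict: "clock": time; "qpos": joint angles; "qd": joint speeds; "joint_efforts": joint torques, N m; "position": TCP position; "tool_rot": TCP orientation; "force": force on the tool from outside, world axes, zero at the start; "moment": the same for the moment, N m; "grip_width": finger opening in m; "finger_force": force on a finger pad.
Only numpy, scipy, OpenCV 4.12 (cv2) and the standard library are available. Lean on these libraries where they do the work, as an engineer would, in place of code of your own. Each camera call takes 0.05 s, during which the arm holds its last target. There are 200 camera calls.

## Working session

There is one attempt and no reset: what is moved stays moved. The work goes in short steps, Python scripts to look and compute and a tool call to move; the robot and the scene stay as the last step left them, time stands still between calls to the robot, and variables do not carry over. Pictures are saved under pics/ and viewed, at most 10 in all, crops included, and the job is handed in when it is done.

Besides the shell and the picture viewer there is one more tool, called after "Call:" as name(argument=value, ...) on one line, values as JSON. arm_command: Moves the arm, as the interface text tells. Its arguments: {"type":"object","properties":{"commands":{"type":"array"},"newtons":{"type":"number"}},"required":["commands"]}

```bash
mkdir -p pics; python3 - <<'E'
from workcell import bot, grab_frame
import cv2,pickle
for n in ("top","scene"):
    f=grab_frame(n); cv2.imwrite(f"pics/{n}0.png",f["image"][:,:,::-1]); pickle.dump(f,open(n+".pkl","wb"))
    print(n,f["vertical_fov"],f["cx"],f["cy"],f["R"],f["t"])
print(bot.observe(),bot.pinch_z)
E
```

```text
top 48.07341384618148 323.08328068687814 237.33114086919224 [[ 0.05771667 -0.99833198 -0.00142632]
 [-0.97340759 -0.05595834 -0.22214035]
 [ 0.22169     0.01420959 -0.97501366]] [0.02299076 0.60577109 0.82822655]
scene 46.53324210380425 317.9892164257795 241.35236350419333 [[-0.07432448  0.99705535  0.01888135]
 [ 0.60723841  0.06026854 -0.79223053]
 [-0.79103564 -0.04741664 -0.60992973]] [ 0.00851396 -0.27934361  1.7006082 ]
{'clock': 0.1, 'qpos': array([-1.20819488,  0.52195828, -0.03632908,  1.59995209,  0.02123045,
        1.02111399, -0.11282379]), 'qd': array([-0.00027085, -0.0006716 ,  0.00086886, -0.00209917,  0.00130377,
        0.00215844, -0.00019358]), 'joint_efforts': array([ 3.17274571e-03, -9.28487778e+01,  1.98338024e+00, -3.70528686e+01,
        1.79354410e-02,  5.33944694e-03,  2.61062041e-05]), 'position': array([0.26204354, 0.56707331, 0.23078048]), 'tool_rot': array([-3.14055140e+00,  9.89718555e-05,  2.70877386e+00]), 'force': array([-0.59588823, -0.00991071,  0.32257944]), 'moment': array([-0.00431179, -0.01134272,  0.05587876]), 'finger_force': 0.0, 'grip_width': 0.08510930115582051} 0.0187
```

View pics/top0.png

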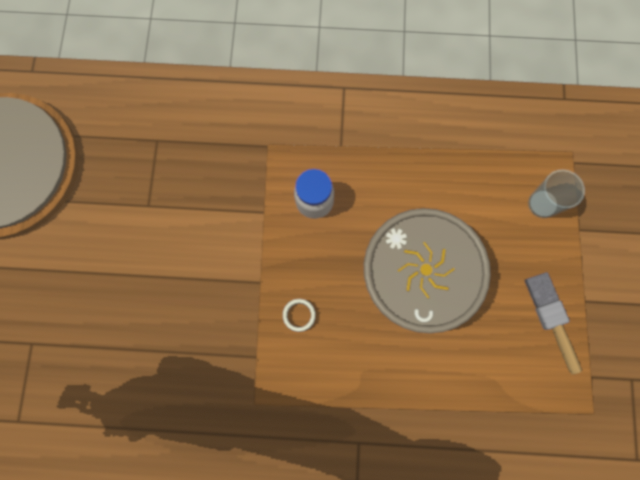

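View pics/scene0.png

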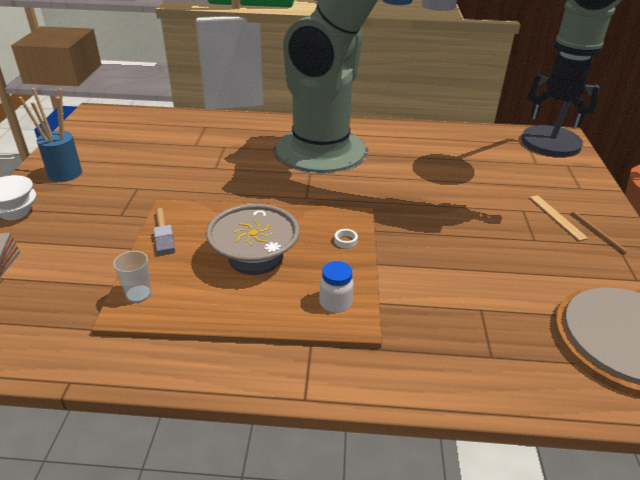

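The top view shows the platter centred near (427,270), with the star at (396,239) and the crescent at (424,315). The jar is at (314,193), the tape at (299,315), the brush at (552,320) and the glass at (557,193). I'll enlarge the platter next.

```bash
python3 - <<'E'
import cv2
a=cv2.imread("pics/top0.png")[195:345,350:510]; cv2.imwrite("pics/c1.png",cv2.resize(a,(640,600),interpolation=cv2.INTER_CUBIC))
a=cv2.imread("pics/scene0.png")[195:285,195:315]; cv2.imwrite("pics/c2.png",cv2.resize(a,(800,600),interpolation=cv2.INTER_CUBIC))
E
```

```text
(no output)
```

View pics/c1.png

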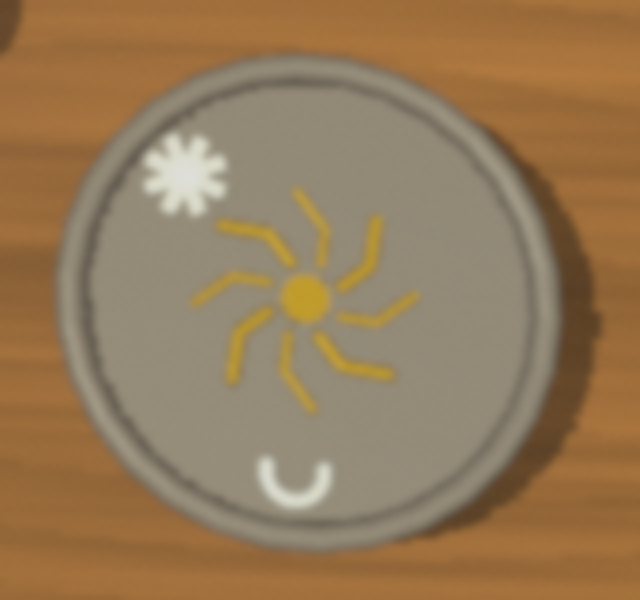

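View pics/c2.png

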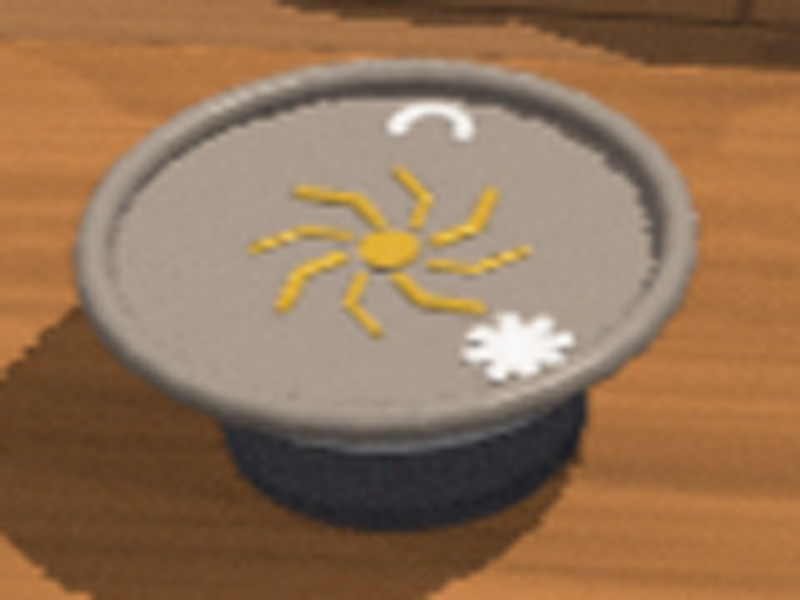

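```bash
cat > h.py <<'E'
import numpy as np,pickle
from scipy.optimize import least_squares
C={n:pickle.load(open(n+".pkl","rb")) for n in("top","scene")}
def ray(n,u,v,z):
    c=C[n]; f=240/np.tan(np.radians(c["vertical_fov"]/2)); R=np.array(c["R"]);t=np.array(c["t"])
    d=R.T@[(u-c["cx"])/f,(v-c["cy"])/f,1]; o=-R.T@t
    return (o+d*(z-o[2])/d[2])[:2]
E
python3 - <<'E'
from h import *
def m(n,p,z):
    s,o=((4,(350,195)) if n=="top" else (800/120,(195,195)))
    return ray(n,(p[0]+.5)/s-.5+o[0],(p[1]+.5)/s-.5+o[1],z)
for n,ro,st,cr in(("top",(306,299),(185,174),(295,480)),("scene",(390,250),(518,347),(432,118))):
    a,b,c=[m(n,p,.088) for p in(ro,st,cr)]
    g=lambda v:np.degrees(np.arctan2(v[1],v[0]))
    print(n,a,b,c,"ang",g(b-a),g(c-a),"r",np.hypot(*(b-a)),np.hypot(*(c-a)))
P=np.array([m("top",p,.093) for p in((57,290),(300,55),(562,315),(310,550),(130,135),(490,480),(485,135),(140,475))])
print(least_squares(lambda q:np.hypot(*(P-q[:2]).T)-q[2],[.55,-.2,.1]).x)
for n,p,z in(("jar",(314,187),.103),("tape",(299,315),.036),("glass",(563,190),.108),("brush",(540,280),.03)):print(n,ray("top",*p,z))
E
```

```text
top [ 0.55574319 -0.11069681] [ 0.60440527 -0.06078804] [ 0.48327919 -0.10747269] ang 45.72461849579609 177.45243595094178 r 0.06970569339624234 0.07253569423209068
scene [ 0.55256435 -0.11074551] [ 0.59928812 -0.06211687] [ 0.47623957 -0.10903028] ang 46.144458921205825 178.71262020899192 r 0.06743778638492655 0.07634405430507134
[ 0.55560474 -0.11166026  0.0994504 ]
jar [0.67888622 0.07699923]
tape [0.47546207 0.09080395]
glass [ 0.69527665 -0.32654063]
brush [ 0.55880292 -0.31552295]
```

Call:
arm_command(commands=[[[10, -18, 0], 0, 1], [[21, -36, 0], 0, 1], [[21, -36, 0], 0, 1], [[21, -36, 0], 0, 1], [[21, -36, 0], 0, 1], [[21, -36, 0], 0, 1], [[21, -36, 0], 0, 1], [[21, -36, 0], 0, 1], [[21, -36, 0], 0, 1], [[21, -36, 0], 0, 1], [[21, -36, 0], 0, 1], [[21, -36, 0], 0, 1], [[21, -36, 0], 0, 1], [[21, -36, 0], 0, 1], [[21, -36, 0], 0, 1], [[21, -36, 0], 0, 1], [[21, -36, 0], 0, 1], [[11, -18, 0], 0, 1], [[0, 0, 0], 0, 1], [[0, 0, 0], 0, 1]], newtons=20)

```text
clock: 2.1
position: [0.6189, -0.0446, 0.2308]
tool_rot: [-3.141, -0.001, 2.708]
force: [0.0, 0.7, -0.0]
grip_width: 0.0002
finger_force: 0.0
```

Call:
arm_command(commands=[[[1, 1, -15], 0, 1], [[0, 0, -20], 0, 1], [[0, 0, -20], 0, 1], [[0, 0, -20], 0, 1], [[0, 0, -20], 0, 1], [[0, 0, -15], 0, 1], [[0, 0, -6], 0, 1], [[0, 0, 0], 0, 1], [[0, 0, 0], 0, 1]])

```text
clock: 3.0
position: [0.6205, -0.0435, 0.1159]
tool_rot: [3.141, 0.001, 2.709]
force: [0.3, 0.4, -0.6]
grip_width: -0.0001
finger_force: 0.0
```

```bash
python3 - <<'E'
from workcell import bot, grab_frame
import cv2,numpy as np
o=[]
for n,(x,y) in (("scene",(195,135)),("top",(340,180))):
    a=grab_frame(n)["image"][y:y+150,x:x+130,::-1]; o.append(cv2.resize(a,(390,450),interpolation=cv2.INTER_CUBIC))
cv2.imwrite("pics/d1.png",np.hstack(o)); s=bot.observe();print(s["position"],s["force"])
E
```

```text
[ 0.62063115 -0.04359967  0.11615219] [ 0.58652717  0.04896792 -0.20717674]
```

View pics/d1.png

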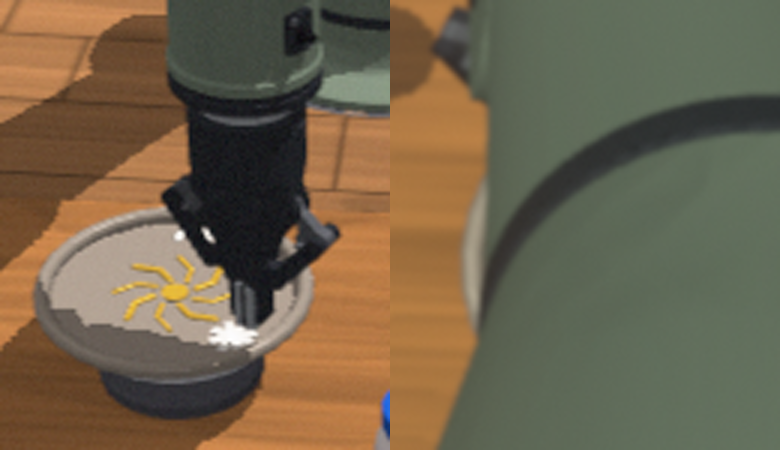

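The scene view shows the closed tip just above the rim beside the star, at about scene pixel (280,242). I'll check this against the calibration and lay out the stroke.

```bash
python3 - <<'E'
from h import *
print(ray("scene",280,242.5,.116))
c=np.array([.5545,-.111]); a=np.radians(np.linspace(45,179,41)); p=(c+.095*np.c_[np.cos(a),np.sin(a)])*1000
print(p[0]); q=np.round(p-p[0],1); print(np.round(np.diff(q,axis=0),1).tolist())
E
```

```text
[ 0.61944672 -0.04250533]
[621.67514421 -43.82485579]
[[-4.0, 3.8], [-4.3, 3.6], [-4.5, 3.3], [-4.6, 3.0], [-4.8, 2.8], [-5.0, 2.5], [-5.1, 2.2], [-5.2, 1.9], [-5.3, 1.6], [-5.4, 1.2], [-5.5, 1.0], [-5.5, 0.6], [-5.6, 0.3], [-5.5, 0.0], [-5.6, -0.4], [-5.5, -0.6], [-5.4, -1.0], [-5.4, -1.3], [-5.4, -1.7], [-5.2, -1.9], [-5.0, -2.2], [-5.0, -2.5], [-4.8, -2.9], [-4.6, -3.0], [-4.4, -3.4], [-4.3, -3.6], [-4.0, -3.8], [-3.8, -4.1], [-3.5, -4.3], [-3.3, -4.5], [-3.0, -4.6], [-2.7, -4.9], [-2.5, -5.0], [-2.1, -5.1], [-1.9, -5.2], [-1.5, -5.3], [-1.2, -5.5], [-0.9, -5.4], [-0.6, -5.6], [-0.3, -5.5]]
```

Call:
arm_command(commands=[[[1, 0, -4], 0, 1], [[0, 0, -4], 0, 1], [[0, 0, -3], 0, 1], [[0, 0, -2], 0, 1], [[0, 0, 0], 0, 1], [[0, 0, 0], 0, 1]])

```text
clock: 3.7
position: [0.6211, -0.0437, 0.1023]
tool_rot: [-3.142, -0.0, 2.709]
force: [0.1, -0.2, 0.3]
grip_width: -0.0001
finger_force: 0.0
```

Call:
arm_command(commands=[[[0, 0, -1], 0, 1], [[0, 0, -1], 0, 1], [[0, 0, -1], 0, 1], [[0, 0, -1], 0, 1], [[0, 0, 0], 0, 1], [[0, 0, 0], 0, 1]])

```text
clock: 4.3
position: [0.6212, -0.0436, 0.0984]
tool_rot: [3.142, 0.0, 2.709]
force: [-0.6, 0.1, 0.7]
grip_width: 0.0003
finger_force: 0.7
```

Call:
arm_command(commands=[[[0, 0, -1], 0, 1], [[0, 0, -1], 0, 1], [[0, 0, 0], 0, 1], [[0, 0, 0], 0, 1]])

```text
clock: 4.7
position: [0.6212, -0.0437, 0.0963]
tool_rot: [-3.142, 0.0, 2.709]
force: [0.5, -0.3, 2.0]
grip_width: -0.0
finger_force: 1.0
```

Call:
arm_command(commands=[[[0, 0, -1], 0, 1], [[0, 0, -1], 0, 1], [[0, 0, 0], 0, 1]])

```text
clock: 5.0
position: [0.6212, -0.0436, 0.0942]
tool_rot: [-3.142, 0.0, 2.709]
force: [-0.0, -0.4, 2.4]
grip_width: -0.0001
finger_force: 1.2
```

```bash
python3 -c "
from workcell import bot
s=bot.observe();print(s['position'],s['force'])"
```

```text
[ 0.62117138 -0.04363539  0.09417317] [-0.04913472 -0.35915663  2.42561303]
```

Contact is firm but light, at 2.4 N and about 4 mm of give. I'll do the first ten rows of the stroke.

Call:
arm_command(commands=[[[-2, 1.9, 0], 0, 1], [[-2, 1.9, 0], 0, 1], [[-4.3, 3.6, 0], 0, 1], [[-4.5, 3.3, 0], 0, 1], [[-4.6, 3.0, 0], 0, 1], [[-4.8, 2.8, 0], 0, 1], [[-5, 2.5, 0], 0, 1], [[-5.1, 2.2, 0], 0, 1], [[-5.2, 1.9, 0], 0, 1], [[-5.3, 1.6, 0], 0, 1], [[-5.4, 1.2, 0], 0, 1]])

```text
clock: 6.1
position: [0.5725, -0.0175, 0.0943]
tool_rot: [3.142, -0.0, 2.709]
force: [2.1, -0.6, 2.4]
grip_width: -0.0002
finger_force: 1.2
```

```bash
python3 - <<'E'
from workcell import bot, grab_frame
import cv2,numpy as np,pickle
x,y=195,195
a=[f["image"][y:y+90,x:x+120,::-1] for f in (pickle.load(open("scene.pkl","rb")),grab_frame("scene"))]
cv2.imwrite("pics/e1.png",np.vstack([cv2.resize(b,(400,300),interpolation=cv2.INTER_CUBIC) for b in a]))
def star(b):
    m=(b.min(2)>200).astype(np.uint8); n,l,s,c=cv2.connectedComponentsWithStats(m); return [(s[i,4],c[i].round(2)) for i in range(1,n) if s[i,4]>8]
def gold(b):
    m=(b[:,:,0]<70)&(b[:,:,2]>170)&(b[:,:,1]>120);v,u=np.nonzero(m);return len(u),u.mean(),v.mean()
for b in a: print(star(b),gold(b))
s=bot.observe();print(s['force'],s['moment'])
E
```

```text
[(np.int32(26), array([64.73, 17.38])), (np.int32(91), array([77.03, 51.46]))] (381, np.float64(63.60892388451443), np.float64(40.41207349081365))
[(np.int32(31), array([64.35, 19.03]))] (339, np.float64(79.41002949852508), np.float64(45.62241887905605))
[0.85951926 0.33350286 1.85031003] [ 0.02556622 -0.08549358 -0.02810165]
```

View pics/e1.png

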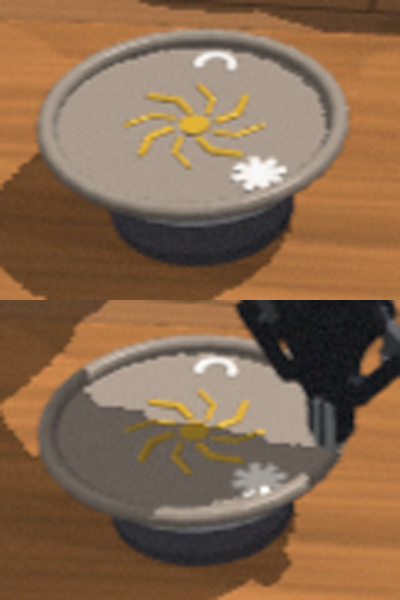

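The star is still at about (259,478) and the crescent at (215,366) in the lower panel. Apart from the small sink, the platter hasn't turned. I'll continue a touch lighter.

Call:
arm_command(commands=[[[-2.5, 0.5, 0.5], 0, 1], [[-3.0, 0.5, 0.5], 0, 1], [[-5.5, 0.6, 0], 0, 1], [[-5.6, 0.3, 0], 0, 1], [[-5.5, 0.0, 0], 0, 1], [[-5.6, -0.4, 0], 0, 1], [[-5.5, -0.6, 0], 0, 1], [[-5.4, -1.0, 0], 0, 1], [[-5.4, -1.3, 0], 0, 1], [[-5.4, -1.7, 0], 0, 1], [[-5.2, -1.9, 0], 0, 1]])

```text
clock: 7.25
position: [0.5179, -0.0229, 0.0953]
tool_rot: [-3.142, -0.0, 2.709]
force: [1.4, 0.9, 2.6]
grip_width: 0.0001
finger_force: 1.1
```

Call:
arm_command(commands=[[[-5.0, -2.2, 0], 0, 1], [[-5.0, -2.5, 0], 0, 1], [[-4.8, -2.9, 0], 0, 1], [[-4.6, -3.0, 0], 0, 1], [[-4.4, -3.4, 0], 0, 1], [[-4.3, -3.6, 0], 0, 1], [[-4.0, -3.8, 0], 0, 1], [[-3.8, -4.1, 0], 0, 1], [[-3.5, -4.3, 0], 0, 1], [[-3.3, -4.5, 0], 0, 1]])

```text
clock: 8.25
position: [0.4753, -0.0574, 0.0953]
tool_rot: [-3.142, -0.0, 2.709]
force: [1.1, 1.0, 1.3]
grip_width: 0.0
finger_force: 1.1
```

Call:
arm_command(commands=[[[-2.6, -4.7, 0], 0, 1], [[-2.5, -4.9, 0], 0, 1], [[-2.4, -5.0, 0], 0, 1], [[-2.1, -5.1, 0], 0, 1], [[-1.9, -5.2, 0], 0, 1], [[-1.5, -5.3, 0], 0, 1], [[-1.2, -5.5, 0], 0, 1], [[-0.9, -5.4, 0], 0, 1], [[-0.5, -5.6, 0], 0, 1], [[-0.2, -5.0, 0], 0, 1], [[0, 0, 0], 0, 1]])

```text
clock: 9.35
position: [0.4598, -0.1096, 0.0953]
tool_rot: [-3.141, 0.0, 2.708]
force: [-0.7, -1.4, 2.8]
grip_width: -0.0001
finger_force: 1.1
```

```bash
python3 - <<'E'
from workcell import bot, grab_frame
import cv2,numpy as np
x,y=195,150
cv2.imwrite("pics/g1.png",cv2.resize(grab_frame("scene")["image"][y:y+135,x:x+120,::-1],(480,540),interpolation=cv2.INTER_CUBIC))
s=bot.observe();print(s['position'],s['force'])
E
```

```text
[ 0.4598141  -0.10934035  0.09528628] [ 0.1748948  -0.53164456  2.96937834]
```

View pics/g1.png

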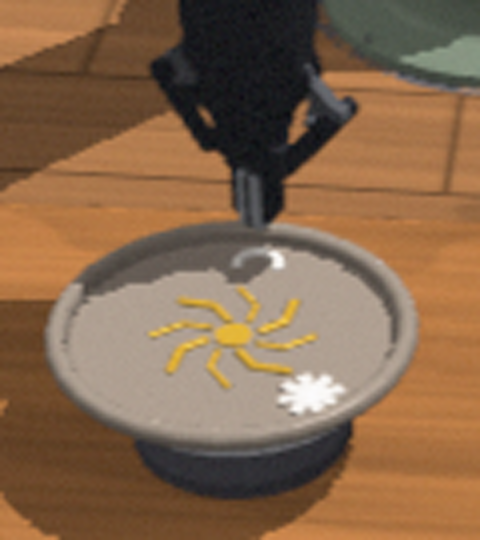

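The tip at (255,222) sits on the rim right beside the crescent at (258,260), and the platter is undisturbed. Now I'll lift clear.

Call:
arm_command(commands=[[[0, 0, 1], 0, 1], [[0, 0, 2], 0, 1], [[0, 0, 3], 0, 1], [[0, 0, 6], 0, 1], [[0, 0, 15], 0, 1], [[0, 0, 25], 0, 1], [[0, 0, 25], 0, 1], [[0, 0, 20], 0, 1], [[0, 0, 0], 0, 1], [[0, 0, 0], 0, 1], [[0, 0, 0], 0, 1]])

```text
clock: 10.5
position: [0.4595, -0.1086, 0.1918]
tool_rot: [-3.141, -0.001, 2.709]
force: [-0.3, 0.5, -0.3]
grip_width: -0.0001
finger_force: 0.0
```

```bash
python3 - <<'E'
from workcell import bot, ticket
s=bot.observe();print(s['position'],s['force']);print(ticket.job_done())
E
```

```text
[ 0.45948609 -0.10859478  0.19178418] [-0.29624069  0.51379261 -0.31392905]
the job is handed in; nothing more can be done
None
```

I stroked the rim from star to crescent with the closed fingertips at about 1–3 N, with contact at every check and no visible turn or shift of the platter; I then lifted clear and handed the job in at 10.5 s (no verdict was returned).

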